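# Mount the matching flange on the carving stand's studs

### The job

One of the three aluminium flanges fits the four studs of the green carving stand, whose spindle is locked at an unknown turn: lift that flange by its foam blank, find by eye or touch how it must be turned, and lower it over the studs without forcing it. Keep hold of it until it is fully home, flat on the stud plate, then let go. Leave the other two flanges, the tin, the wooden block and the tape roll where they are.

Things in the scene. Friction and masses are not known exactly. Their poses are not given: they have to be found in the camera images.
- seat (a point): Centre of the stud plate's upper face, 60 mm above the bench, where the flange's underside lies when home. Four upright studs, 8 mm thick, at the corners of a 56 mm square about this point (39.6 mm from the axis), rise 18 mm above it; their top 4 mm taper to 4 mm. z up; x and y follow the stand's foot, NOT the studs: the studs' turn about the vertical is not reported and can be anything.
- stand: Green carving stand fixed to the bench: 130 mm square foot 18 mm high, 68 mm column, and on top a round steel stud plate, 104 mm across, 12 mm thick, on a spindle locked against any torque under 15 N m. Origin: centre of the foot's underside, on the spindle axis; a black clamp knob points along -x. Axes follow the foot, not the studs.
- flange_a: Loose aluminium plate 96 x 96 x 8 mm, 0.2 to 0.4 kg. On its middle stands a pale green foam blank, 24 x 24 mm (sides parallel to the plate's), from 8 to 64 mm above the underside, then a blunt cone to 72 mm; grip across opposite sides. Origin: centre of the underside; z up, x, y along the plate's sides. Four through holes of 11 mm, at the corners of a 56 mm square (x, y = +-28 mm).
- flange_b: Loose aluminium plate 96 x 96 x 8 mm, 0.2 to 0.4 kg. On its middle stands a pale green foam blank, 24 x 24 mm (sides parallel to the plate's), from 8 to 64 mm above the underside, then a blunt cone to 72 mm; grip across opposite sides. Origin: centre of the underside; z up, x, y along the plate's sides. Four through holes of 11 mm, at the corners of a 36 mm square (x, y = +-18 mm).
- flange_c: Loose aluminium plate 96 x 96 x 8 mm, 0.2 to 0.4 kg. On its middle stands a pale green foam blank, 24 x 24 mm (sides parallel to the plate's), from 8 to 64 mm above the underside, then a blunt cone to 72 mm; grip across opposite sides. Origin: centre of the underside; z up, x, y along the plate's sides. Three through holes of 11 mm, 120 degrees apart, 39.6 mm from the centre (one towards +y).
- tin: Bystander: white and red tin of varnish, 75 x 90 x 120 mm (126 with its brass cap), loose, 0.7 kg. Origin: centre of its underside.
- block: Bystander: dark red-brown wooden block, 90 x 55 x 45 mm, loose. Origin: centre of its underside.
- tape: Bystander: roll of masking tape lying flat, 90 mm across, 22 mm high, loose. Origin: centre of its underside.
Not all that is in view belongs to the job. Leave any orange look-alike of the stand alone.

How it is judged:
By the outcome, as a careful person would: the job done as asked, in the order asked, and still so for the second after the job is handed in, with the robot touching nothing.
It also fails if it takes over 67 s, if anything falls off the work surface, if the arm or the gripper's body presses on something with over 40 N, if the wrist force passes 120 N, or if a joint passes its speed limit or range.

### The arm

A 6-joint arm with a two-finger parallel gripper is mounted at the origin on the work surface. World frame = base frame: x ahead of the robot, y to its left, z up, the work surface at z = 0. Lengths are in mm, angles in degrees, forces in N, time in s.
With the tool pointing down it reaches from about 300 to 850 mm from the base axis. Payload 4.2 kg.
Tool frame: the origin (TCP) lies between the finger pads; the fingertips stand 22 mm ahead of it and the grasp point (between the pads) lies 3 mm ahead of it (env.finger_overhang is the distance from the TCP to the fingertips, in mm); z points along the fingers, y is the line along which they close (so a half turn about z gives the same grasp; the last joint's range is limited). The gripper opens to 91 mm and grips with 3 to 60 N. Pads are 32 mm wide; open, the fingers measure 118 mm over their backs; the gripper's body (76 mm by 178 mm) begins 60 mm behind the grasp point.
Start: joints at [70.531, 18.312, 89.639, -0, 72.044, -1.146], TCP at [180.768, 545.86, 235.976] pointing down, gripper open.
Joint ranges: [-177.97, 177.97], [-48.28, 115.42], [12.27, 149.76], [-77.06, 257.06], [2.81, 150.46], [-146.56, 146.56]. Speed limits (degrees/s): [147.25, 147.25, 180, 180, 180, 180].

### API

Orientations are given as [roll, pitch, yaw] about the fixed x, y, z axes, in that order (R = Rz(yaw) Ry(pitch) Rx(roll)).
In Python, from workcell import state, cams, ticket, look_for, outline_of, env gives the robot as it stands.
- The arm moves only by the tool servo_tool, never from a script. Its argument "steps" is a list of rows, each a list of 3 entries, a list of its own where there are three numbers: the closure in counts, from 0 (fully open) to 255 (shut), then the shift along the tool's x, y, z in mm, then the turn, a rotation vector about the tool's x, y, z in rad. A call has exactly 10 rows; each row shifts and turns the commanded pose from where the row before left it, along the tool's axes as they then stand; what a row does not reach is not made up. A row lasts 1/10 s, in which the tool goes at most 50 mm and 8.59 degrees, less where a joint would pass 70% of its speed; a pose out of reach is approached as far as the arm can. A call with a gripper value outside its range is refused whole. The fingers move at their own pace and stop on an object; "squeeze" is the grip in N (left out, the last holds). Time passes only in rows, so rows that do not move let the fingers close, or fill a call up. It gives the time, the measured TCP pose, the force, the opening and the grip force at its end, in the units of the state.
- state(): the state, without advancing time (a new reading comes with each control period).
- cams.grab_frame(name): name is "scene" or "top"; returns a dict with "color" (384x512x3 uint8, red, green, blue), "z_map" (384x512 float32, mm along the optical axis (not along the pixel's ray), 0 where there is no reading), "fovy" (degrees; the focal length in pixels is half the picture's height over the tangent of half this angle, whatever the lens; pixels are square), "cx", "cy" (the principal point, pixels), "eye" and "rotation" of the camera in the world. Camera axes: x right, y up, looking along -z (the intrinsics and any distortion apply to the point x, -y, -z); pixel columns grow to the right and rows downward; lengths in mm; the calibration is good to about 2 mm. A picture is of the moment at which its call begins.
- ticket.job_done(): hands the job in; it is judged then, once.
Trained networks look in a picture, given as the dict that the camera call returned (one of the last four; its "shot" number tells which), for a name from the list of things; names that differ only in an ending like _2 or _b are one class to them, and where a whole thing is asked for, a point or a joint stands for the part that bears it (a point fixed in the world has none). Each returns a list of dicts, best first, with "confidence" (0 to 1); they miss things now and then, are a little off and sometimes report something else, mostly with a low value. They report only what shows in the picture. A call takes as long as a camera call. They do not tell look-alikes from the thing itself.
- look_for(picture, thing): "at" ([column, row] in pixels, amid what is visible of it).
- outline_of(picture, thing): "pixels" (384x512 bool, what is visible of it) and "at" ([column, row] in pixels, amid what is visible of it).
The state is a dict: "time_s": time; "qpos": joint angles; "qvel": joint speeds; "effort": joint torques, N m; "ee_pos": TCP position; "ee_rot": TCP orientation; "force": force on the tool from outside, world axes, zero at the start; "torque": the same for the moment, N m; "gripper_width": finger opening in mm; "gripper_force": force on a finger pad.
Only numpy, scipy, OpenCV 4.12 (cv2) and the standard library are available. Lean on these libraries where they do the work, as an engineer would, in place of code of your own. Each camera call takes 0.05 s, during which the arm holds its last target. There are 200 camera calls.

## Working session

There is one attempt and no reset: what is moved stays moved. The work goes in short steps, Python scripts to look and compute and a tool call to move; the robot and the scene stay as the last step left them, time stands still between calls to the robot, and variables do not carry over. Pictures are saved under pics/ and viewed, at most 10 in all, crops included, and the job is handed in when it is done.

Besides the shell and the picture viewer there is one more tool, called after "Emit:" by a JSON object that holds its "op" and its "data". servo_tool: Moves the arm, as the interface text tells. Its arguments: {"type":"object","properties":{"steps":{"type":"array","items":{"type":"array"}},"squeeze":{"type":"number"}},"required":["steps"]}

```bash
mkdir -p pics; cat > h.py <<'E'
import numpy as np, cv2
from workcell import state, cams, ticket, look_for, outline_of, env
def K(p):
    f=p["color"].shape[0]/2/np.tan(np.radians(p["fovy"])/2); return f,p["cx"],p["cy"]
def cloud(p):
    f,cx,cy=K(p); z=p["z_map"]; v,u=np.mgrid[:z.shape[0],:z.shape[1]]
    c=np.stack([(u-cx)/f*z,-(v-cy)/f*z,-z],-1)
    w=c@np.array(p["rotation"]).T+np.array(p["eye"]); w[z==0]=np.nan; return w
def ray(p,u,v,h):
    f,cx,cy=K(p); d=np.array(p["rotation"])@np.array([(u-cx)/f,-(v-cy)/f,-1]); e=np.array(p["eye"])
    return e+d*(h-e[2])/d[2]
def save(p,name,crop=None,s=1):
    im=p["color"][:,:,::-1]
    if crop: a,b,c,d=crop; im=im[b:d,a:c]
    cv2.imwrite("pics/"+name,cv2.resize(im,None,fx=s,fy=s,interpolation=cv2.INTER_CUBIC))
E
python3 - <<'E'
from h import *
T=cams.grab_frame("top");S=cams.grab_frame("scene")
a=np.vstack([T["color"],S["color"]])[:,:,::-1]
cv2.imwrite("pics/1.png",cv2.resize(np.hstack([T["color"],S["color"]])[:,:,::-1],(800,300),interpolation=cv2.INTER_AREA))
for n,p in(("top",T),("scene",S)):
    print(n,p["eye"],np.round(p["rotation"],3).tolist(),p["fovy"],p["cx"],p["cy"],[k for k in p])
save(T,"top.png",None,1.5)
W=cloud(T)
for n in("flange_a","stand","tin","block","tape"):
    for d in look_for(T,n):
        u,v=d["at"];print(n,np.round(d["at"]),round(d["confidence"],2),np.round(W[int(v),int(u)]))
print(state())
E
```

```text
top [ 388.31514416   83.87595791 1166.97954026] [8.914, -0.004, -89.744] 51.37105510186338 257.19560008332377 199.71635991418822 ['color', 'z_map', 'fovy', 'cx', 'cy', 'eye', 'rotation', 'shot']
scene [1212.01079953 -142.87851604  949.01961673] [38.247, -0.044, 71.68] 48.052228020689 259.2493237309269 194.28839229752907 ['color', 'z_map', 'fovy', 'cx', 'cy', 'eye', 'rotation', 'shot']Traceback (most recent call last):
  File "<stdin>", line 8, in <module>
  File "h.py", line 8, in cloud
    w=c@np.array(p["rotation"]).T+np.array(p["eye"]); w[z==0]=np.nan; return w
      ~~~~~~~~~~~~~~~~~~~~~~~~~~~^~~~~~~~~~~~~~~~~~~
ValueError: operands could not be broadcast together with shapes (384,512) (3,)
```

View pics/top.png

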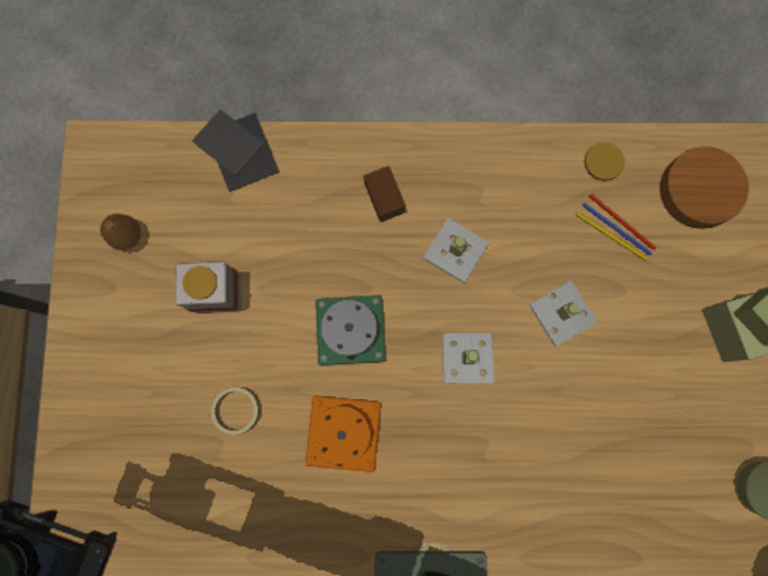

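View pics/1.png

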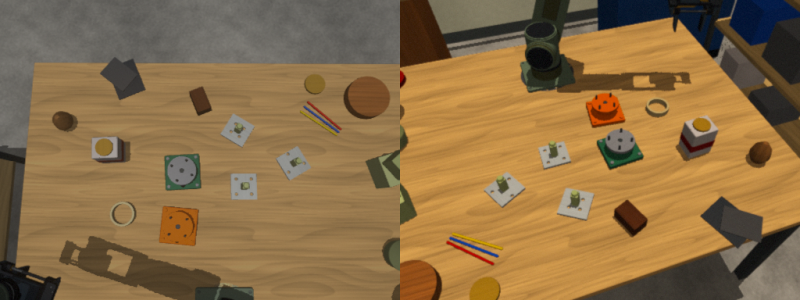

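The top view (full-resolution pixels) shows the green stand at (233,220) and the orange look-alike at (229,289). Three plates could be flange_a: (313,238), (304,166) and (376,209). I'll fix the rotation helper and check them in a close crop.

```bash
python3 - <<'E'
s=open('h.py').read()
s=s.replace('np.array(p["rotation"])','RR(p)').replace('def cloud','from scipy.spatial.transform import Rotation as Ro\ndef RR(p): return Ro.from_euler("xyz",p["rotation"],degrees=True).as_matrix()\ndef cloud')
open('h.py','w').write(s)
E
python3 - <<'E'
from h import *
T=cams.grab_frame("top");S=cams.grab_frame("scene")
np.save("T.npy",T,allow_pickle=True);np.save("S.npy",S,allow_pickle=True)
save(T,"crop.png",(200,140,410,260),3.8)
W=cloud(T);WS=cloud(S)
for p,w in((T,W),(S,WS)):
  for n in("flange_a","stand","tin","block","tape"):
    for d in look_for(p,n):
        u,v=d["at"];print(n,np.round(d["at"]),round(d["confidence"],2),np.round(w[int(v),int(u)]))
s=state();print({k:np.round(v,2).tolist() for k,v in s.items()})
E
```

```text
flange_a [304. 167.] 0.88 [663. -47.  45.]
flange_a [376. 207.] 0.66 [ 544. -251.   50.]
stand [234. 217.] 0.95 [512. 149.  65.]
tin [140. 191.] 0.97 [574. 398. 126.]
block [256. 130.] 0.88 [772.  89.  42.]
tape [166. 279.] 0.88 [340. 348.  -1.]
tape [257. 131.] 0.22 [772.  86.  42.]
flange_a [195. 196.] 0.93 [474. -81.  32.]
flange_a [131. 241.] 0.92 [ 566. -265.   35.]
flange_a [224. 263.] 0.66 [685. -62.  13.]
stand [260. 142.] 0.8 [360. 142.  60.]
stand [280. 190.] 0.76 [556. 132.  68.]
tin [382. 174.] 0.69 [625. 383. 116.]
block [295. 280.] 0.89 [800.  81.  43.]
{'time_s': 0.7, 'qpos': [70.53, 18.31, 89.64, -0.0, 72.04, -1.14], 'qvel': [0.08, -0.02, -0.04, -0.0, -0.05, 0.05], 'effort': [-0.0, -41.22, -23.22, 0.07, 0.04, 0.0], 'ee_pos': [180.77, 545.85, 236.0], 'ee_rot': [179.99, 0.0, 161.68], 'force': [0.61, -0.31, -0.32], 'torque': [-0.01, -0.03, -0.01], 'gripper_force': 0.0, 'gripper_width': 91.02}
```

View pics/crop.png

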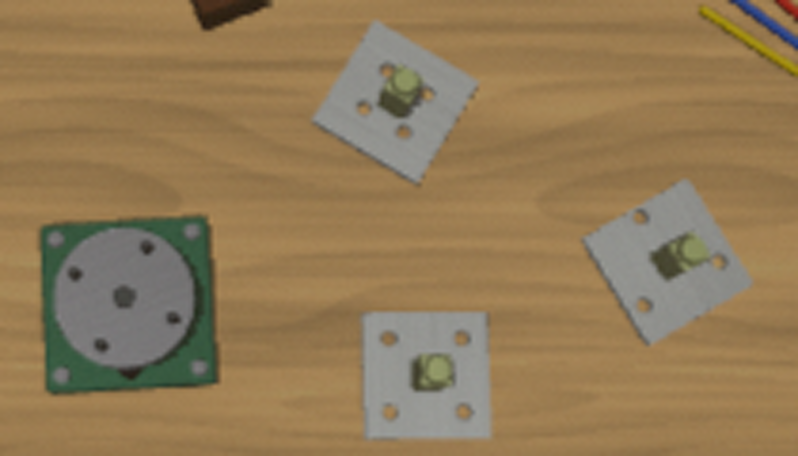

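In the crop, the plate at (427,375) has four wide-set holes, 74 px apart, which matches the stud spacing, so it's flange_a at full pixel (312,239). The plate at (400,100) has close-set holes (b), and the one at (668,262) has three (c). The studs are visible at crop (147,248), (173,318), (101,346) and (75,273). Next I measure.

```bash
cat > m.py <<'E'
from h import *
from scipy.ndimage import label
def rect(w,xy,z0,z1,r=75,sel=None):
    m=(abs(w[...,0]-xy[0])<r)&(abs(w[...,1]-xy[1])<r)&(w[...,2]>z0)&(w[...,2]<z1)
    return m
def darkblobs(p,u0,v0,u1,v1,thr,s=8):
    g=cv2.cvtColor(p["color"],cv2.COLOR_RGB2GRAY)[v0:v1,u0:u1]
    G=cv2.resize(g,None,fx=s,fy=s,interpolation=cv2.INTER_CUBIC)
    n,l,st,c=cv2.connectedComponentsWithStats((G<thr).astype(np.uint8))
    return [((c[i][0]+.5)/s-.5+u0,(c[i][1]+.5)/s-.5+v0,st[i][4]/s/s) for i in range(1,n)]
E
python3 - <<'E'
from m import *
T=np.load("T.npy",allow_pickle=True).item();S=np.load("S.npy",allow_pickle=True).item()
for nm,p,boxf,boxs in(("top",T,(290,218,334,262),(208,192,260,246)),):
  W=cloud(p)
  g=cv2.cvtColor(p["color"],cv2.COLOR_RGB2GRAY);hsv=cv2.cvtColor(p["color"],cv2.COLOR_RGB2HSV)
  a,b,c,d=boxf; print("plate S,V",hsv[240:243,303],"wood",hsv[240,288])
  M=((hsv[...,1]<60)).astype(np.uint8);M2=np.zeros_like(M);M2[b:d,a:c]=M[b:d,a:c]
  cs,_=cv2.findContours(M2,cv2.RETR_EXTERNAL,cv2.CHAIN_APPROX_NONE);k=max(cs,key=cv2.contourArea)
  R=cv2.minAreaRect(k);bp=cv2.boxPoints(R);P=np.array([ray(p,u,v,8) for u,v in bp]);print(R,P.round(1).tolist(),P.mean(0),np.linalg.norm(P-np.roll(P,1,0),axis=1))
  for thr in(70,90): print(thr,[np.round(x,2).tolist() for x in darkblobs(p,*boxs,thr)])
  # plate disc depth
  m=rect(W,(512,149),57,66,60);print("disc",W[m].mean(0),m.sum())
  m=rect(W,(470,-70),50,80,40);print("cone",W[m].mean(0),m.sum())
  m=rect(W,(470,-70),4,14,70);print("plate",np.median(W[m],0),m.sum())
  m=rect(W,(250,-100),-10,10,70);print("bench z",np.median(W[m],0))
WS=cloud(S)
for z in((57,64),(4,14),(50,80)):
  m=rect(WS,(530,140) if z[0]==57 else (474,-70),*z,70 if z[0]==4 else 60);print("scene",z,WS[m].mean(0),m.sum())
E
```

```text
plate S,V [[ 42   8 151]
 [ 38   7 150]
 [ 40  10 152]] wood [ 18 121 166]
((311.5, 238.5), (33.0, 33.0), 90.0) [[504.9, -25.8, 8.0], [505.3, -121.9, 8.0], [410.1, -119.8, 8.0], [409.6, -24.8, 8.0]] [457.46664427 -73.08626719   8.        ] [95.25333103 96.13756061 95.27953108 94.91756358]
70 [[252.73, 197.92, 0.31], [230.75, 198.67, 1.2], [254.44, 212.0, 24.8], [217.09, 199.41, 0.39], [238.96, 199.72, 0.86], [212.83, 199.67, 0.2], [211.35, 200.47, 0.3], [244.16, 202.77, 0.39], [211.3, 207.87, 4.31], [238.24, 204.88, 6.11], [249.34, 221.85, 79.44], [219.33, 211.81, 5.55], [232.08, 217.91, 14.62], [211.38, 216.81, 0.09], [245.19, 223.41, 5.52], [212.23, 227.46, 0.67], [254.89, 227.88, 1.55], [226.2, 230.5, 5.81], [250.19, 238.39, 27.03], [212.28, 232.65, 1.02], [252.87, 233.74, 0.44], [212.28, 235.75, 0.12], [217.05, 235.83, 0.12], [234.22, 237.72, 19.64], [226.44, 241.71, 8.97], [212.4, 241.58, 0.11], [234.65, 241.51, 0.14], [218.04, 242.43, 0.61], [214.25, 242.6, 1.2]]
90 [[235.46, 222.4, 866.67], [238.23, 204.69, 11.08], [219.27, 211.66, 10.31], [232.21, 217.74, 26.28], [245.16, 223.33, 9.7], [226.18, 230.45, 10.0]]
disc [510.68889939 153.45825907  60.07142864] 933
cone [457.64677597 -72.65323715  66.79613924] 81
plate [458.47481091 -71.86788285   7.6208195 ] 911
bench z [ 249.98228385 -100.29995345   -0.31357097]
scene (57, 64) [519.80788858 151.40739426  58.63035918] 491
scene (4, 14) [469.29271875 -74.99582871   6.18452627] 631
scene (50, 80) [467.19554406 -75.29711627  63.32082694] 89
```

```bash
python3 - <<'E'
from m import *
T=np.load("T.npy",allow_pickle=True).item()
st=[(238.24,204.8),(245.2,223.4),(226.2,230.5),(219.3,211.75)]
P=np.array([ray(T,u,v,71) for u,v in st]);c=P.mean(0);d=P-c
print(c,np.linalg.norm(d[:,:2],axis=1),(np.degrees(np.arctan2(d[:,1],d[:,0]))-45)%90)
# holes
g=cv2.cvtColor(T["color"],cv2.COLOR_RGB2HSV)[...,1]
G=cv2.resize(g[214:264,286:338],None,fx=8,fy=8,interpolation=cv2.INTER_CUBIC)
n,l,s,cc=cv2.connectedComponentsWithStats((G>60).astype(np.uint8))
H=[]
for i in range(1,n):
    if 200<s[i][4]<4000:
        u,v=(cc[i]+.5)/8-.5+[286,214];p=ray(T,u,v,6);print(u,v,s[i][4]/64,p.round(1));H.append(p)
H=np.array(H);H=H[np.argsort(np.hypot(*(H-[458,-72.5,6])[:,:2].T))]
d=H[:,:2]-[458,-72.5];print(np.linalg.norm(d,axis=1),(np.degrees(np.arctan2(d[:,1],d[:,0]))-45)%90)
E
```

```text
[510.02379453 153.23275806  71.        ] [39.16689344 39.31133413 39.19276422 39.41346998] [20.64981901 21.03997771 20.79937798 21.00155133]
320.90666666666664 228.68916666666667 9.375 [ 485.9 -101.2    6. ]
301.72091384863126 228.74144524959743 9.703125 [485.5 -45.4   6. ]
321.5231109324759 247.97286977491962 9.71875 [ 430.1 -101.9    6. ]
302.1193356374808 248.08995775729647 10.171875 [429.5 -45.8   6. ]
[38.62034751 39.03163242 40.01399195 40.48373872] [89.64881787  1.82480317 89.16270531  1.47932647]
```

Emit:
{"op": "servo_tool", "data": {"steps": [[0,[0,0,0],[0,0,0.138]],[0,[0,0,0],[0,0,0.138]],[0,[0,0,0],[0,0,0.138]],[0,[0,0,0],[0,0,0.138]],[0,[0,0,0],[0,0,0.138]],[0,[0,0,0],[0,0,0.138]],[0,[0,0,0],[0,0,0.138]],[0,[0,0,0],[0,0,0.138]],[0,[0,0,0],[0,0,0.138]],[0,[0,0,0],[0,0,0]]], "squeeze": 20}}

```text
time_s: 1.7
ee_pos: [180.8, 545.9, 236.0]
ee_rot: [180.0, -0.0, 90.5]
force: [-0.0, 0.7, -0.1]
gripper_width: 91.3
gripper_force: 0.0
```

Emit:
{"op": "servo_tool", "data": {"steps": [[0,[-40,18,0],[0,0,0]],[0,[-40,18,0],[0,0,0]],[0,[-40,18,0],[0,0,0]],[0,[-40,18,0],[0,0,0]],[0,[-40,18,0],[0,0,0]],[0,[-40,18,0],[0,0,0]],[0,[-40,18,0],[0,0,0]],[0,[-40,18,0],[0,0,0]],[0,[-40,18,0],[0,0,0]],[0,[-40,18,0],[0,0,0]]]}}

```text
time_s: 2.7
ee_pos: [364.8, 145.9, 236.3]
ee_rot: [179.9, -0.0, 90.7]
force: [0.5, 1.1, 0.2]
gripper_width: 91.7
gripper_force: 0.0
```

Emit:
{"op": "servo_tool", "data": {"steps": [[0,[-44,18.2,0],[0,0,0]],[0,[-44,18.2,0],[0,0,0]],[0,[-44,18.2,0],[0,0,0]],[0,[-44,18.2,0],[0,0,0]],[0,[-44,18.2,0],[0,0,0]],[0,[0,0,20],[0,0,0]],[0,[0,0,30],[0,0,0]],[0,[0,0,30],[0,0,0]],[0,[0,0,20],[0,0,0]],[0,[0,0,0],[0,0,0]]]}}

```text
time_s: 3.7
ee_pos: [455.4, -71.4, 133.6]
ee_rot: [-179.7, -0.1, 90.7]
force: [0.3, 0.2, 0.4]
gripper_width: 91.2
gripper_force: 0.0
```

```bash
python3 - <<'E'
from h import *
S=cams.grab_frame("scene");save(S,"g1.png",(140,100,300,240),3.5);s=state();print(s["ee_pos"],s["ee_rot"])
E
```

```text
[456.70819124 -71.57496974 135.27399819] [-1.79857250e+02 -3.29625006e-02  9.06321880e+01]
```

View pics/g1.png

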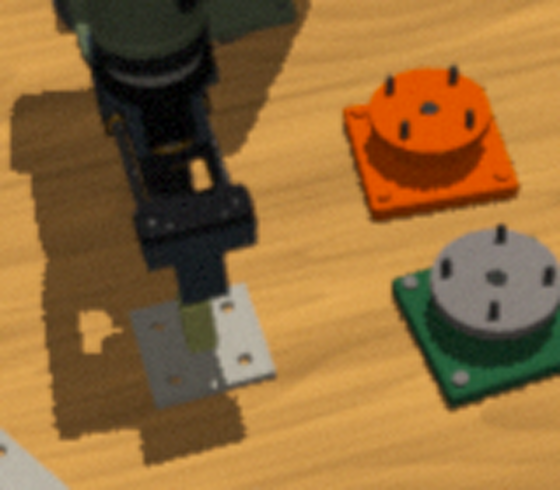

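The gripper is over flange_a, with the foam blank at crop (200,325) between the fingers. The stand's studs are at (500,235), (447,268), (548,275) and (494,310). Now I'll go down and grip.

Emit:
{"op": "servo_tool", "data": {"steps": [[0,[-1.8,1,15],[0,0,0]],[0,[0,0,20],[0,0,0]],[0,[0,0,20],[0,0,0]],[0,[0,0,16],[0,0,0]],[0,[0,0,10],[0,0,0]],[0,[0,0,6],[0,0,0]],[0,[0,0,4],[0,0,0]],[0,[0,0,0],[0,0,0]],[0,[0,0,0],[0,0,0]],[0,[0,0,0],[0,0,0]]]}}

```text
time_s: 4.75
ee_pos: [458.8, -73.5, 45.4]
ee_rot: [179.9, 0.0, 90.5]
force: [0.9, -0.6, 0.6]
gripper_width: 91.0
gripper_force: 0.0
```

Emit:
{"op": "servo_tool", "data": {"steps": [[120,[0,0,0],[0,0,0]],[160,[0,0,0],[0,0,0]],[200,[0,0,0],[0,0,0]],[230,[0,0,0],[0,0,0]],[255,[0,0,0],[0,0,0]],[255,[0,0,0],[0,0,0]],[255,[0,0,0],[0,0,0]],[255,[0,0,0],[0,0,0]],[255,[0,0,0],[0,0,0]],[255,[0,0,0],[0,0,0]]], "squeeze": 25}}

```text
time_s: 5.75
ee_pos: [458.6, -73.5, 45.0]
ee_rot: [180.0, 0.0, 90.5]
force: [1.2, 0.5, -0.6]
gripper_width: 24.0
gripper_force: 25.0
```

Emit:
{"op": "servo_tool", "data": {"steps": [[255,[0,0,-5],[0,0,0]],[255,[0,0,-20],[0,0,0]],[255,[0,0,-25],[0,0,0]],[255,[0,0,-25],[0,0,0]],[255,[0,0,-25],[0,0,0]],[255,[20,5,0],[0,0,0]],[255,[30,7,0],[0,0,0]],[255,[30,7,0],[0,0,0]],[255,[30,7,0],[0,0,0]],[255,[30,7,0],[0,0,0]]]}}

```text
time_s: 6.75
ee_pos: [489.5, 67.9, 144.8]
ee_rot: [-179.9, 0.0, 90.5]
force: [-0.3, -0.4, -2.0]
gripper_width: 23.9
gripper_force: 25.0
```

Emit:
{"op": "servo_tool", "data": {"steps": [[255,[30,7,0],[0,0,0]],[255,[30,7,0],[0,0,0]],[255,[26,6,0],[0,0,0]],[255,[0,0,0],[0,0,-0.07]],[255,[0,0,0],[0,0,-0.07]],[255,[0,0,0],[0,0,-0.07]],[255,[0,0,0],[0,0,-0.07]],[255,[0,0,0],[0,0,-0.076]],[255,[0,0,0],[0,0,0]],[255,[0,0,0],[0,0,0]]]}}

```text
time_s: 7.75
ee_pos: [508.9, 152.9, 144.8]
ee_rot: [-179.9, -0.0, 110.8]
force: [0.4, -0.4, -3.1]
gripper_width: 23.9
gripper_force: 25.0
```

```bash
python3 - <<'E'
from h import *
S=cams.grab_frame("scene");T=cams.grab_frame("top");np.save("S2.npy",S,allow_pickle=True)
A=cv2.resize(S["color"][100:240,220:350],(520,560),interpolation=cv2.INTER_CUBIC);
cv2.imwrite("pics/p1.png",A[:,:,::-1]);np.save("T2.npy",T,allow_pickle=True)
s=state();print(s["ee_pos"],s["ee_rot"],s["force"],s["torque"])
E
```

```text
[509.09804367 152.93601363 144.83239566] [-1.79973482e+02 -7.41040138e-03  1.10851196e+02] [ 0.35805012 -0.15792832 -3.3937542 ] [-0.09066085  0.05251915  0.01660783]
```

View pics/p1.png

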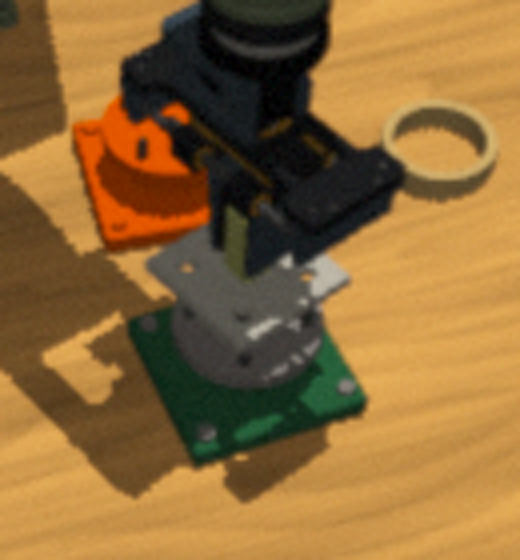

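Plate is over the stud disc, roughly aligned. I'll lower it slowly and watch the forces.

Emit:
{"op": "servo_tool", "data": {"steps": [[255,[0,0.9,4],[0,0,0]],[255,[0,0,6],[0,0,0]],[255,[0,0,6],[0,0,0]],[255,[0,0,4],[0,0,0]],[255,[0,0,1],[0,0,0]],[255,[0,0,1],[0,0,0]],[255,[0,0,1],[0,0,0]],[255,[0,0,1],[0,0,0]],[255,[0,0,0],[0,0,0]],[255,[0,0,0],[0,0,0]]]}}

```text
time_s: 8.85
ee_pos: [510.2, 153.4, 121.0]
ee_rot: [180.0, -0.0, 110.9]
force: [-0.4, -0.9, -2.8]
gripper_width: 24.0
gripper_force: 25.0
```

```bash
python3 - <<'E'
from h import *
S=cams.grab_frame("scene");T=cams.grab_frame("top")
save(S,"p2.png",(245,130,325,210),7);np.save("S3.npy",S,allow_pickle=True);np.save("T3.npy",T,allow_pickle=True)
s=state();print(s["ee_pos"],s["ee_rot"],s["force"],s["torque"])
E
```

```text
[510.21905775 153.34054887 121.05116846] [ 1.79984714e+02 -3.18779953e-03  1.10911842e+02] [ 0.57422389 -0.2055244  -2.12462658] [-0.10904526  0.00860472 -0.0139769 ]
```

View pics/p2.png

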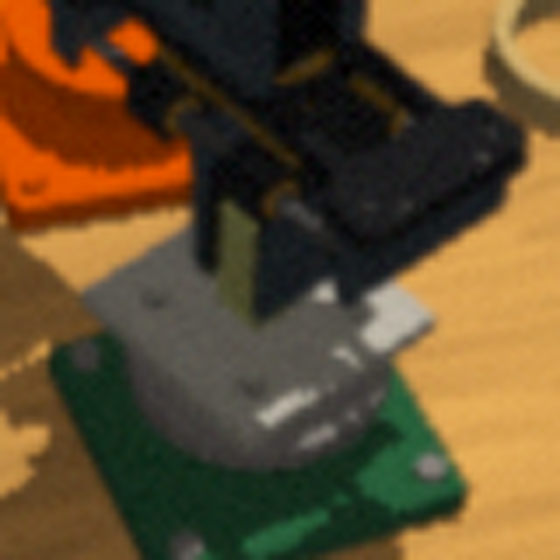

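The plate's underside is at about 76 mm, below the stud tops, with only its weight on the wrist. Dark stud tips show in the holes at (155,300) and (250,385), so I'll continue down slowly.

Emit:
{"op": "servo_tool", "data": {"steps": [[255,[0,0,0.5],[0,0,0]],[255,[0,0,0.5],[0,0,0]],[255,[0,0,0.5],[0,0,0]],[255,[0,0,0.5],[0,0,0]],[255,[0,0,0.5],[0,0,0]],[255,[0,0,0.5],[0,0,0]],[255,[0,0,0.5],[0,0,0]],[255,[0,0,0.5],[0,0,0]],[255,[0,0,0],[0,0,0]],[255,[0,0,0],[0,0,0]]]}}

```text
time_s: 9.95
ee_pos: [510.4, 153.5, 117.0]
ee_rot: [180.0, -0.0, 110.9]
force: [1.7, 1.1, -2.8]
gripper_width: 24.1
gripper_force: 25.0
```

Emit:
{"op": "servo_tool", "data": {"steps": [[255,[0,0,0.5],[0,0,0]],[255,[0,0,0.5],[0,0,0]],[255,[0,0,0.5],[0,0,0]],[255,[0,0,0.5],[0,0,0]],[255,[0,0,0.5],[0,0,0]],[255,[0,0,0.5],[0,0,0]],[255,[0,0,0.5],[0,0,0]],[255,[0,0,0.5],[0,0,0]],[255,[0,0,0],[0,0,0]],[255,[0,0,0],[0,0,0]]]}}

```text
time_s: 10.95
ee_pos: [510.4, 153.5, 113.0]
ee_rot: [180.0, -0.0, 110.9]
force: [2.7, 2.6, -1.8]
gripper_width: 23.9
gripper_force: 25.0
```

```bash
python3 -c "
from h import *
s=state();print(s['ee_pos'],s['force'],s['torque'])"
```

```text
[510.39944581 153.45974785 112.97700157] [ 2.67541643  2.57125613 -1.7968483 ] [ 0.39862023 -0.47823351 -0.02342775]
```

A light lateral contact pushes towards +x+y, so I'll yield about 0.5 mm that way and continue.

Emit:
{"op": "servo_tool", "data": {"steps": [[255,[0.3,0.6,0],[0,0,0]],[255,[0,0,0],[0,0,0]],[255,[0,0,0.5],[0,0,0]],[255,[0,0,0.5],[0,0,0]],[255,[0,0,0.5],[0,0,0]],[255,[0,0,0.5],[0,0,0]],[255,[0,0,0.5],[0,0,0]],[255,[0,0,0.5],[0,0,0]],[255,[0,0,0],[0,0,0]],[255,[0,0,0],[0,0,0]]]}}

```text
time_s: 11.95
ee_pos: [510.4, 153.8, 109.8]
ee_rot: [-180.0, -0.0, 110.9]
force: [0.5, 0.4, -3.7]
gripper_width: 23.9
gripper_force: 25.0
```

```bash
python3 -c "
from h import *
s=state();print(s['ee_pos'],s['force'],s['torque'])"
```

```text
[510.37976477 153.75722792 109.77159421] [ 0.45897558  0.39368335 -3.67780564] [ 0.02101042 -0.14010497 -0.06317977]
```

Lateral force is gone. I'll descend to just above home (TCP about 105).

Emit:
{"op": "servo_tool", "data": {"steps": [[255,[0,0,0.5],[0,0,0]],[255,[0,0,0.5],[0,0,0]],[255,[0,0,0.5],[0,0,0]],[255,[0,0,0.5],[0,0,0]],[255,[0,0,0.5],[0,0,0]],[255,[0,0,0.5],[0,0,0]],[255,[0,0,0.5],[0,0,0]],[255,[0,0,0.4],[0,0,0]],[255,[0,0,0],[0,0,0]],[255,[0,0,0],[0,0,0]]]}}

```text
time_s: 12.95
ee_pos: [510.6, 153.8, 106.0]
ee_rot: [-180.0, -0.0, 110.9]
force: [0.8, -0.5, -2.4]
gripper_width: 23.6
gripper_force: 25.0
```

```bash
python3 -c "
from h import *
s=state();print(s['ee_pos'],s['force'],s['torque'])"
```

```text
[510.55127042 153.81350622 106.02265317] [ 0.83794684 -0.49035716 -2.403269  ] [-0.07167113  0.06399481  0.00714165]
```

Emit:
{"op": "servo_tool", "data": {"steps": [[255,[0,0,0.3],[0,0,0]],[255,[0,0,0.3],[0,0,0]],[255,[0,0,0.2],[0,0,0]],[255,[0,0,0.2],[0,0,0]],[255,[0,0,0.2],[0,0,0]],[255,[0,0,0.2],[0,0,0]],[255,[0,0,0],[0,0,0]],[255,[0,0,0],[0,0,0]],[255,[0,0,0],[0,0,0]],[255,[0,0,0],[0,0,0]]]}}

```text
time_s: 13.95
ee_pos: [510.6, 153.8, 105.0]
ee_rot: [180.0, -0.0, 110.9]
force: [-1.8, 0.1, 4.4]
gripper_width: 24.0
gripper_force: 25.0
```

```bash
python3 -c "
from h import *
s=state();print(s['ee_pos'],s['force'],s['torque'])"
```

```text
[510.58539925 153.84230556 104.96506345] [-1.79558535  0.07735532  4.41209018] [-0.19299544  0.34557439 -0.00228939]
```

Contact comes at TCP 105.0, underside at 60 mm, as it should be when home. A small further press will confirm it.

Emit:
{"op": "servo_tool", "data": {"steps": [[255,[0,0,0.2],[0,0,0]],[255,[0,0,0.2],[0,0,0]],[255,[0,0,0],[0,0,0]],[255,[0,0,0],[0,0,0]],[255,[0,0,0],[0,0,0]],[255,[0,0,0],[0,0,0]],[255,[0,0,0],[0,0,0]],[255,[0,0,0],[0,0,0]],[255,[0,0,0],[0,0,0]],[255,[0,0,0],[0,0,0]]]}}

```text
time_s: 14.95
ee_pos: [510.6, 153.9, 105.0]
ee_rot: [180.0, -0.0, 110.9]
force: [-2.3, -0.2, 6.5]
gripper_width: 23.9
gripper_force: 25.0
```

```bash
python3 - <<'E'
from h import *
S=cams.grab_frame("scene");save(S,"p3.png",(245,130,325,210),7)
s=state();print(s["ee_pos"],s["force"],s["torque"])
E
```

```text
[510.60832134 153.83191044 104.94695457] [-3.474736   -0.71061426  5.73641235] [-0.22297011  0.52180396  0.00232961]
```

View pics/p3.png

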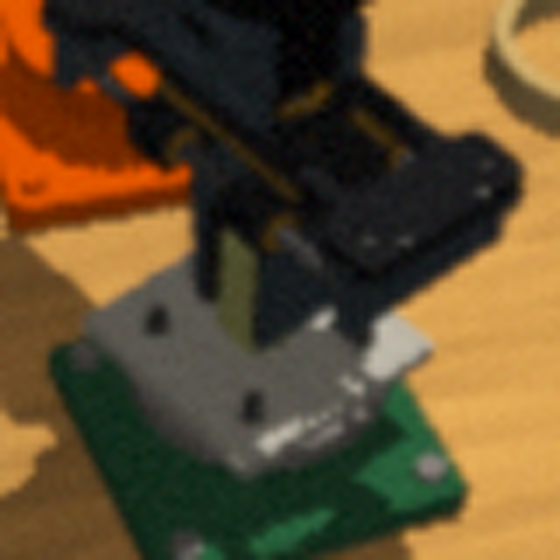

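The studs stand out of the holes at (155,318) and (252,405), and the plate no longer moves down, so it is home. I'll release and retreat.

Emit:
{"op": "servo_tool", "data": {"steps": [[200,[0,0,0],[0,0,0]],[150,[0,0,0],[0,0,0]],[120,[0,0,0],[0,0,0]],[90,[0,0,0],[0,0,0]],[60,[0,0,0],[0,0,0]],[60,[0,0,0],[0,0,0]],[60,[0,0,0],[0,0,0]],[60,[0,0,0],[0,0,0]],[60,[0,0,0],[0,0,0]],[60,[0,0,0],[0,0,0]]]}}

```text
time_s: 16.0
ee_pos: [510.7, 153.8, 104.3]
ee_rot: [180.0, -0.0, 110.9]
force: [-0.6, 0.3, -0.1]
gripper_width: 70.0
gripper_force: 0.0
```

Emit:
{"op": "servo_tool", "data": {"steps": [[60,[0,0,-5],[0,0,0]],[60,[0,0,-15],[0,0,0]],[60,[0,0,-25],[0,0,0]],[60,[0,0,-30],[0,0,0]],[60,[0,0,-30],[0,0,0]],[60,[-30,0,0],[0,0,0]],[60,[-40,0,0],[0,0,0]],[60,[-40,0,0],[0,0,0]],[60,[-40,0,0],[0,0,0]],[60,[-30,0,0],[0,0,0]]]}}

```text
time_s: 17.0
ee_pos: [575.5, -16.5, 209.7]
ee_rot: [180.0, 0.0, 110.9]
force: [-0.0, 0.6, -0.2]
gripper_width: 69.7
gripper_force: 0.0
```

```bash
python3 - <<'E'
from m import *
S=cams.grab_frame("scene");T=cams.grab_frame("top")
A=cv2.resize(S["color"][120:220,235:335],(400,400),interpolation=cv2.INTER_CUBIC);B=cv2.resize(T["color"][170:270,185:285],(400,400),interpolation=cv2.INTER_CUBIC)
cv2.imwrite("pics/p4.png",np.hstack([A,B])[:,:,::-1])
W=cloud(T);m=rect(W,(511,154),62,74,50);q=W[m]
c,*_=np.linalg.lstsq(np.c_[q[:,:2]-[511,154],np.ones(len(q))],q[:,2],rcond=None);print(np.median(q,0),"tilt deg",np.degrees(c[:2]),c[2],state()["ee_pos"],state()["gripper_width"])
E
```

```text
[509.00524248 151.10394316  67.63755232] tilt deg [ 0.00370167 -0.02138208] 67.62213798621937 [576.04567465 -17.60175142 209.43248819] 69.6739726287701
```

View pics/p4.png

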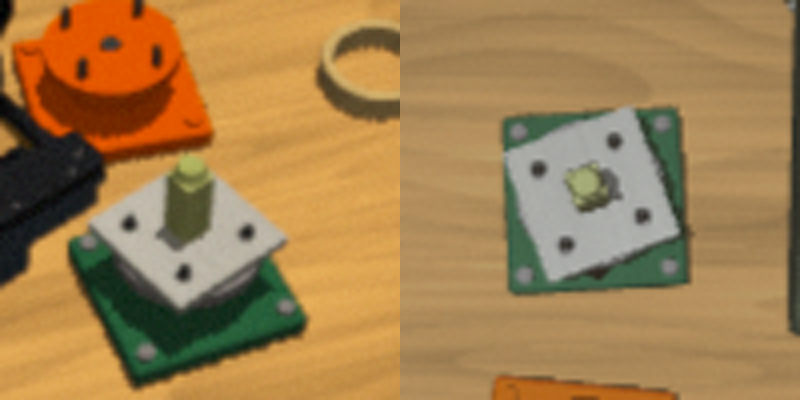

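The flange lies flat: top face at 67.6 mm (68 expected), tilt about 0.02 degrees, and a stud in each of the four holes. The arm is clear, so I'm handing in.

```bash
python3 -c "
from h import *
print(ticket.job_done())"
```

```text
the job is handed in; nothing more can be done
None
```

Flange_a is fully home and flat on the green stand's studs, released with the gripper clear; I touched none of the other things, and the job is handed in at about 17 s.

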